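# Dispense one support disc and slide it onto the card

### The arm

A 6-joint arm with a two-finger parallel gripper is mounted at the origin on the work surface. World frame = base frame: x ahead of the robot, y to its left, z up, the work surface at z = 0. Lengths are in m, angles in rad, forces in N, time in s.
With the tool pointing down it reaches from about 0.3 to 0.775 m from the base axis. Payload 14.6 kg.
Tool frame: the origin (TCP) lies between the finger pads; the fingertips stand 11 mm ahead of it and the grasp point (between the pads) lies 8 mm behind it; y points along the fingers, x is the direction in which the jaws open and shut, and the axes are right-handed (so a half turn about y gives the same grasp; the last joint's range is limited). The gripper opens to 85 mm and grips with 20 to 120 N. Pads are 22 mm wide; open, the fingers measure 114 mm over their backs; the gripper's body (76 mm by 85 mm) begins 54 mm behind the grasp point. The pads swing forward as they close: fully open they stand 13 mm farther back than shut.
Start: joints at [1.085, 0.3, 1.521, -0, 1.321, -0.067], TCP at [0.224, 0.502, 0.242] pointing down, gripper open.
Joint ranges: [-3.03, 3.03], [-0.79, 2.21], [0.23, 2.52], [-1.04, 4.18], [0, 3.07], [-2.55, 2.55]. Speed limits (rad/s): [2.22, 2.22, 2.57, 3.14, 3.14, 3.14].

### API

Orientations are given as [roll, pitch, yaw] about the fixed x, y, z axes, in that order (R = Rz(yaw) Ry(pitch) Rx(roll)).
In Python, from plant import arm, vision gives the robot as it stands. The module is installed in compiled form; this text tells all that it offers.
- The arm moves only by the tool play_rows, never from a script. Its argument "deltas" is a list of rows, each a list of 4 numbers: the shift along the tool's x, y, z in m, then the turn about the tool's y in rad. In form: [[dx, dy, dz, turn], ...]. A call has 1 to 10 rows; each row is the pose to reach, as a shift and turn from the pose commanded when the call began, along the tool's axes at that moment; what a row does not reach only later rows make up. A row lasts 1/12 s, in which the tool goes at most 41.7 mm and 7.16 degrees, less where a joint would pass 70% of its speed; a pose out of reach is approached as far as the arm can. A call with a gripper value outside its range is refused whole. "hand" is the finger opening in m, from 0 to 0.0854, set as the call begins (left out, the last holds). The fingers move at their own pace and stop on an object; "squeeze" is the grip in N (left out, the last holds). Time passes only in rows, so rows that repeat a pose let the fingers close. It gives the time, the measured TCP pose, the force and the opening at its end, in the units of the state.
- arm.state(): the state, without advancing time (a new reading comes with each control period).
- vision.snapshot(name): name is "scene" or "top" or "wrist"; returns a dict with "color" (400x640x3 uint8, red, green, blue), "range_z" (400x640 float32, m along the optical axis (not along the pixel's ray), 0 where there is no reading), "fx", "fy", "cx", "cy" (pixels), "dist_coeffs" ([k1, k2, p1, p2, k3] as OpenCV has them; the pictures are not rectified), "R" (3x3) and "t" (3): a world point X has camera coordinates R X + t. Camera axes: x right, y down, z forward; pixel columns grow to the right and rows downward; lengths in m; the calibration is good to about 2 mm. A picture is of the moment at which its call begins.
- arm.hand_in(): hands the job in, once; it reports no verdict.
The state is a dict: "clock": time; "joint_pos": joint angles; "qd": joint speeds; "tau": joint torques, N m; "position": TCP position; "tool_rot": TCP orientation; "contact_force": force on the tool from outside, world axes, zero at the start; "wrist_torque": the same for the moment, N m; "width": finger opening in m.
Only numpy, scipy, OpenCV 4.12 (cv2) and the standard library are available. Lean on these libraries where they do the work, as an engineer would, in place of code of your own. Each camera call takes 0.05 s, during which the arm holds its last target. There are 200 camera calls.

### The job

Press the plunger of the disc dispenser all the way down once and let it come back up, so that a single support disc comes out onto the bench. Then push that disc aside along the bench with the fingers, without picking it up, until it lies wholly on the square white card. Leave the other discs in the dispenser and everything else on the bench where it is.

Things in the scene. Friction and masses are not known exactly. Their poses are not given: they have to be found in the camera images.
- dispenser: Bench dispenser for support discs, fixed. Origin: on the bench under the centre of the upright square magazine (46 x 46 mm outside, 48 mm tall, clear walls, open top); x points out of the outlet slot (38 mm wide, 13 mm high) at the foot of its front face (x = +23 mm). Behind it a grey housing, 54 mm wide, 60 mm tall, x = -23 to -85 mm, 5 mm high feet at its sides out to y = +-42 mm.
- landing (a point): Point on the bench 57 mm in front of the dispenser's origin, along its x, where the disc's centre comes to lie after a full press. A flat pusher (24 mm wide, 9 mm high) slides the lowest disc out of the outlet, 2.5 times as far as the plunger goes down, and leaves it flat on the bench. On release the pusher withdraws and the next disc drops, so each full press gives one more disc.
- plunger_top (a point): Centre of the flat top of the plunger's grey round cap (32 mm diameter, 10 mm thick), above the housing, 55 mm behind the dispenser's origin along its x. 95 mm above the bench when up, 71 mm when fully pressed. It moves straight down.
- plunger (a joint): How far the plunger is pressed down, in m: 0 = up, 0.024 = fully down, at its stop. A spring brings it back up; it takes about 3 N to start and 9 N at the bottom, a few newtons more when pressed quickly.
- disc0: The lowest disc in the magazine at the start, the one that comes out: black plastic, 36 mm diameter, 10 mm thick, about 20 g. Origin: centre of its underside. At the start it rests on the bench below the centre of the magazine.
- disc1: Second disc from below, same kind, underside 10 mm above the bench at the start. Origin: centre of its underside.
- disc2: Third disc from below, same kind, underside 20 mm above the bench at the start.
- disc3: Top disc, same kind, underside 30 mm above the bench at the start.
- card: Square white card, 90 x 90 mm, paper thin and flush with the bench (a disc slides onto it without a step), fixed. Origin: its centre; x and y along its sides. It lies to the left or to the right of the dispenser's outlet.
- fossil: Bystander: lump of fossil bone, about 85 x 50 mm, 50 mm tall, loose, on the opposite side of the dispenser from the card. Origin: about the middle of its underside.
- jar: Bystander: small amber glass jar, 44 mm diameter, 65 mm tall, loose, beyond the dispenser's outlet. Origin: centre of its underside.
- brush: Bystander: flat brush lying on the bench, 190 mm long, 24 mm wide, 16 mm high, loose. Origin: about the middle of its length; x along the handle towards the bristles.
- tablet: Bystander: black tablet computer lying flat, 170 x 240 mm, 8 mm thick, loose. Origin: centre of its underside.
Things that resemble listed ones, but are neither listed nor needed, are in the scene too. What is shaped like the disc3 but pink or turquoise is not meant.

How it is judged:
On the way, in this order (a step that is already met when the one before it is completed fails the run):
1. the plunger is pressed down (at least 21 of its 24 mm) (value of joint plunger above 0.021 m), for 0.02 s.
2. the plunger is up again and one disc lies on the bench outside the outlet (value of joint plunger below 0.004 m and x of disc0 in the frame of dispenser above 0.041 m and height (world z) of disc0 below 0.005 m and angle between disc0's own z axis and vertical below 0.15 rad), for 0.2 s.
At the end, for the whole second after the job is handed in: The ejected disc lies flat and at rest on the card, its centre within 29 mm of the card's centre along each of the card's sides (the disc overhangs the edge by 2 mm at most); the plunger is up; the three other discs are in the magazine (within 10 mm of its axis, not raised by more than 4 mm) (x of disc0 in the frame of card between -0.029 and 0.029 m and y of disc0 in the frame of card between -0.029 and 0.029 m and height (world z) of disc0 below 0.004 m and angle between disc0's own z axis and vertical below 0.1 rad and linear speed of disc0 below 0.01 m/s and value of joint plunger below 0.004 m and horizontal distance between each of disc1, disc2, disc3 and dispenser below 0.01 m and height (world z) of disc1 below 0.014 m and height (world z) of disc2 below 0.024 m and height (world z) of disc3 below 0.034 m); the robot touches nothing.
It fails at once if a second disc leaves the dispenser (horizontal distance between any of disc1, disc2, disc3 and dispenser above 0.02 m).
It fails at once if the disc is lifted off the bench (by more than 12 mm) or turned over (height (world z) of disc0 above 0.012 m or angle between disc0's own z axis and vertical above 0.8 rad).
It fails at once if a disc in the magazine is pulled up (height (world z) of disc1 above 0.022 m or height (world z) of disc2 above 0.032 m or height (world z) of disc3 above 0.042 m).
It fails at once if the fossil, jar, brush or tablet is displaced by more than 15 mm (distance of any of fossil, jar, brush, tablet from where it was at the start of the episode above 0.015 m).
It also fails if it takes over 61 s, if anything falls off the work surface, if the arm or the gripper's body presses on something with over 40 N, if the wrist force passes 120 N, or if a joint passes its speed limit or range.

## Working session

There is one attempt and no reset: what is moved stays moved. The work goes in short steps, Python scripts to look and compute and a tool call to move; the robot and the scene stay as the last step left them, time stands still between calls to the robot, and variables do not carry over. Pictures are saved under pics/ and viewed, about 8 in all and at most 12, crops included, and the job is handed in when it is done.

Besides the shell and the picture viewer there is one more tool, called after "Emit:" by a JSON object that holds its "api" and its "payload". play_rows: Moves the arm, as the interface text tells. Its arguments: {"type":"object","properties":{"deltas":{"type":"array","items":{"type":"array","items":{"type":"number"}}},"hand":{"type":"number"},"squeeze":{"type":"number"}},"required":["deltas"]}

```bash
mkdir -p pics
cat > h.py <<'E'
import numpy as np, cv2
from plant import arm, vision
def snap(n):
    s=vision.snapshot(n); cv2.imwrite(f'pics/{n}_{int(arm.state()["clock"]*1000)}.png',s['color'][...,::-1]); np.savez(f'{n}.npz',**{k:np.asarray(v) for k,v in s.items()}); return s
def load(n): return np.load(f'{n}.npz')
def rays(s,px):
    K=np.array([[s['fx'],0,s['cx']],[0,s['fy'],s['cy']],[0,0,1.]])
    u=cv2.undistortPoints(np.array(px,float).reshape(-1,1,2),K,np.array(s['dist_coeffs'],float)).reshape(-1,2)
    d=np.c_[u,np.ones(len(u))]@s['R']; return -s['R'].T@s['t'], d
def atz(s,px,z):
    c,d=rays(s,px); return c+d*((z-c[2])/d[:,2])[:,None]
def atdepth(s,px):
    c,d=rays(s,px); return c+d*np.array([s['range_z'][int(p[1]),int(p[0])] for p in px])[:,None]
E
python3 - <<'E'
from h import *
for n in ("scene","top"): snap(n)
print(arm.state())
E
ls pics
```

```text
{'clock': 0.1, 'joint_pos': array([ 1.08539710e+00,  3.00434644e-01,  1.52150036e+00,  6.17282809e-07,
        1.32071583e+00, -6.65910523e-02]), 'qd': array([-1.51798917e-03, -2.08468871e-03, -2.16867268e-03, -2.15317034e-05,
       -1.81378491e-03,  1.79661577e-03]), 'tau': array([ 1.90802872e-03, -5.44372916e+01, -3.62371337e+01, -6.39403470e-05,
        3.03785448e-03, -1.94504577e-05]), 'position': array([0.2235769 , 0.50229474, 0.24177546]), 'tool_rot': array([-1.57072532e+00,  1.05579289e-03,  1.15198804e+00]), 'contact_force': array([-0.35035811,  0.23805277,  0.6677518 ]), 'wrist_torque': array([-0.04216036, -0.02340532, -0.027205  ]), 'width': 0.08537607034323857}
scene_50.png
top_100.png
```

View pics/top_100.png

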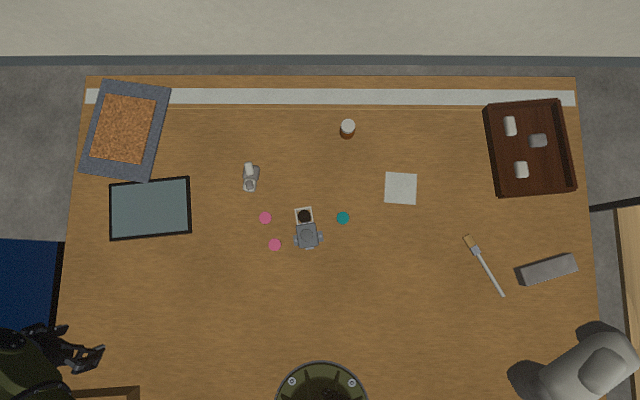

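View pics/scene_50.png

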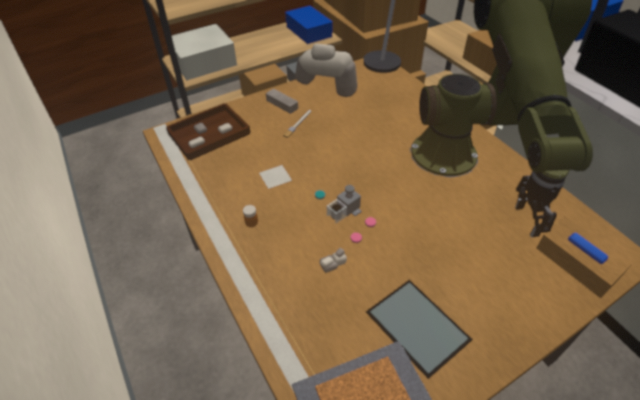

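Run:
```python
from h import *
s=load('top'); c,_=rays(s,[[0,0]]); print('cam',c)
img=s['color'].astype(int)
hsv=cv2.cvtColor(s['color'],cv2.COLOR_RGB2HSV)
# card
m=((hsv[...,1]<40)&(hsv[...,2]>140)).astype(np.uint8); m[:165]=0;m[215:]=0;m[:,:375]=0;m[:,430:]=0
cs=max(cv2.findContours(m,0,2)[0],key=cv2.contourArea); r=cv2.minAreaRect(cs); b=cv2.boxPoints(r); P=atz(s,b,0);print('card',P.mean(0),'\n',P, np.linalg.norm(P-np.roll(P,1,0),axis=1))
print('range',[ (p,atdepth(s,[p])[0].round(4)) for p in [(308,236),(304,216),(343,217),(265,218),(275,245),(348,126),(250,171),(401,188)]])
cv2.imwrite('pics/crop1.png',cv2.resize(s['color'][160:265,240:430,::-1],None,fx=4.2,fy=4.2,interpolation=cv2.INTER_CUBIC))
```

```text
cam [ 0.40783377 -0.00265692  1.02214896]
card [ 0.60178151 -0.21817193  0.        ] 
 [[ 0.56036701 -0.16930682  0.        ]
 [ 0.64910376 -0.17707713  0.        ]
 [ 0.64303356 -0.26761595  0.        ]
 [ 0.55462171 -0.25868783  0.        ]] [0.08956547 0.08907631 0.09074208 0.08886151]
range [((308, 236), array([0.4548, 0.0395, 0.0936])), ((304, 216), array([0.5116, 0.0539, 0.0424])), ((343, 217), array([ 0.5139, -0.0541,  0.0096])), ((265, 218), array([0.5078, 0.1661, 0.0094])), ((275, 245), array([0.4325, 0.1349, 0.011 ])), ((348, 126), array([ 0.7608, -0.0636,  0.0659])), ((250, 171), array([0.6376, 0.2097, 0.0345])), ((401, 188), array([ 6.008e-01, -2.200e-01, -1.000e-04]))]
```

View pics/crop1.png

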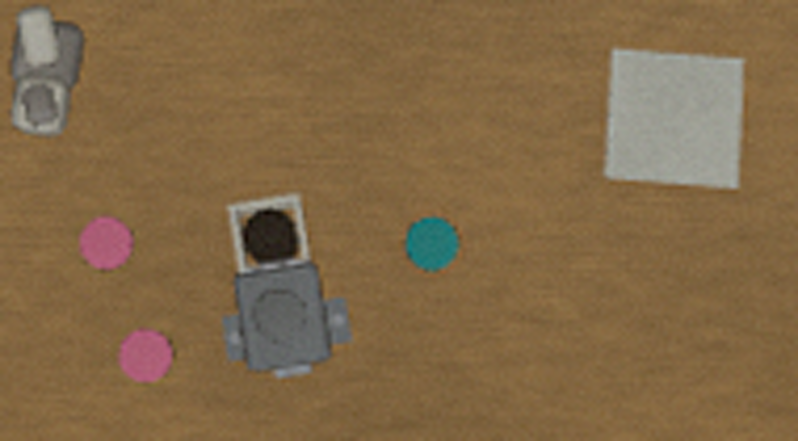

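Run:
```python
from h import *
s=load('top')
q=lambda x,y:(240+(x+.5)/4.2-.5,160+(y+.5)/4.2-.5)
cap=atz(s,[q(280,317)],.095)[0]
rim=atz(s,[q(230,206),q(299,196),q(307,263),q(238,272)],.048)
d=atz(s,[q(270,236)],.04)[0]
print(cap,rim,rim.mean(0),d)
o=(rim.mean(0)+d)/2; v=(o-cap)[:2];print(np.linalg.norm(v),np.degrees(np.arctan2(v[1],v[0])))
for a,b in((0,3),(1,2)):
  e=rim[a]-rim[b];print(np.degrees(np.arctan2(e[1],e[0])),np.linalg.norm(e))
u=v/np.linalg.norm(v); print('landing',o[:2]+.057*u,'cap from o',o[:2]-.055*u)
```

```text
[0.45700539 0.04391006 0.095     ] [[0.53072278 0.08027164 0.048     ]
 [0.53790667 0.03559806 0.048     ]
 [0.49444663 0.02959839 0.048     ]
 [0.48794558 0.07397661 0.048     ]] [0.51275541 0.05486117 0.048     ] [0.51241209 0.05431426 0.04      ]
0.056594752473510125 10.875099731088259
8.371477896359243 0.043237903109668824
7.860018697683813 0.04387221931839438
landing [0.56856007 0.06534183] cap from o [0.45857151 0.04421094]
```

Emit:
{"api": "play_rows", "payload": {"deltas": [[-0.323,0.08,-0.4,1.035],[-0.323,0.08,-0.4,1.035],[-0.323,0.08,-0.4,1.035],[-0.323,0.08,-0.4,1.035],[-0.323,0.08,-0.4,1.035],[-0.323,0.08,-0.4,1.035],[-0.323,0.08,-0.4,1.035],[-0.323,0.08,-0.4,1.035],[-0.323,0.08,-0.4,1.035],[-0.323,0.08,-0.4,1.035]], "hand": 0, "squeeze": 20}}

```text
clock: 0.93
position: [0.4115, 0.1339, 0.1779]
tool_rot: [-1.571, -0.0, 0.114]
contact_force: [1.1, 0.1, 0.9]
width: -0.0001
```

```bash
cat >> h.py <<'E'
def delta(x,y,z,yaw):
    s=arm.state(); p=s['position'];w=s['tool_rot'][2]; c,n=np.cos(w),np.sin(w); d=np.array([x,y,z])-p
    print('t',s['clock'],'pos',p.round(4),'rot',s['tool_rot'].round(3),'F',s['contact_force'].round(1),'w',round(s['width'],4))
    print('delta',np.round([d[0]*c+d[1]*n,-d[2],-d[0]*n+d[1]*c,w-yaw],4))
E
python3 -c "
from h import *
delta(.4575,.0445,.13,.117)"
```

```text
t 0.9333 pos [0.4115 0.1339 0.1779] rot [-1.571 -0.     0.114] F [1.1 0.1 0.9] w -0.0001
delta [ 0.0356  0.0479 -0.0941 -0.0028]
```

Emit:
{"api": "play_rows", "payload": {"deltas": [[0.036,0.0,-0.094,0],[0.036,0.0,-0.094,0],[0.036,0.0,-0.094,0],[0.036,0.04,-0.094,0],[0.036,0.04,-0.094,0],[0.036,0.04,-0.094,0],[0.036,0.04,-0.094,0]]}}

```text
clock: 1.52
position: [0.4579, 0.0473, 0.1393]
tool_rot: [-1.571, -0.0, 0.118]
contact_force: [-0.3, -0.5, 0.2]
width: 0.0002
```

Run:
```python
from h import *
delta(.4575,.0445,.082,.117)
s=snap('wrist'); t=snap('top')
a=s['color'][...,::-1]; b=cv2.resize(t['color'][150:270,230:430,::-1],None,fx=4,fy=4)
cv2.imwrite('pics/w1.png',a); cv2.imwrite('pics/t1.png',b)
```

```text
t 1.5167 pos [0.4579 0.0473 0.1393] rot [-1.571 -0.     0.118] F [-0.3 -0.5  0.2] w 0.0002
delta [-0.0007  0.0573 -0.0027  0.0008]
```

View pics/w1.png

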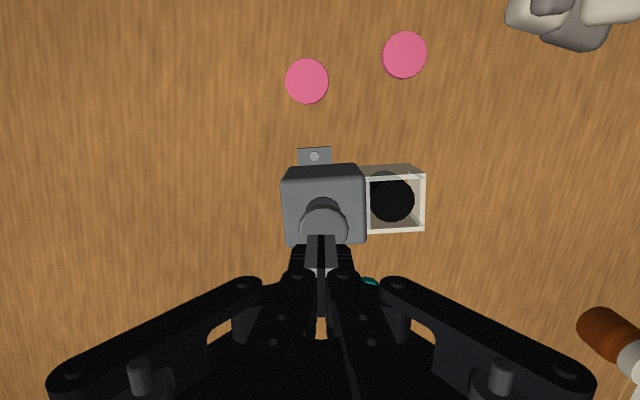

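Run:
```python
from h import *
s=load('wrist')
print(atz(s,[(323,223)],.095), atz(s,[(392,200)],.04), atz(s,[(425,231),(425,174),(366,179)],.048))
```

```text
[[0.45860564 0.05083928 0.095     ]] [[0.51301211 0.05599729 0.04      ]] [[0.54116357 0.03622528 0.048     ]
 [0.53162886 0.08078912 0.048     ]
 [0.48862252 0.07181199 0.048     ]]
```

Emit:
{"api": "play_rows", "payload": {"deltas": [[0,0.01,-0.0015,0],[0,0.02,-0.0015,0],[0,0.028,-0.0015,0],[0,0.034,-0.0015,0],[0,0.039,-0.0015,0],[0,0.044,-0.0015,0],[0,0.049,-0.0015,0],[0,0.053,-0.0015,0],[0,0.053,-0.0015,0]]}}

```text
clock: 2.37
position: [0.4577, 0.0454, 0.0845]
tool_rot: [-1.571, 0.001, 0.117]
contact_force: [-4.2, 0.5, 7.2]
width: -0.0001
```

Emit:
{"api": "play_rows", "payload": {"deltas": [[0,0.0015,0,0],[0,0.003,0,0],[0,0.003,0,0],[0,0.003,0,0]]}}

```text
clock: 2.7
position: [0.4577, 0.0453, 0.0821]
tool_rot: [-1.571, 0.001, 0.117]
contact_force: [-4.8, 0.6, 7.9]
width: 0.0003
```

Emit:
{"api": "play_rows", "payload": {"deltas": [[0,0.001,0,0],[0,0.002,0,0],[0,0.003,0,0],[0,0.003,0,0]]}}

```text
clock: 3.03
position: [0.4583, 0.0454, 0.0816]
tool_rot: [-1.571, -0.001, 0.117]
contact_force: [-20.9, -0.3, 48.9]
width: 0.0003
```

Emit:
{"api": "play_rows", "payload": {"deltas": [[0,-0.006,0,0],[0,-0.012,0,0],[0,-0.02,0,0],[0,-0.03,0,0],[0,-0.06,0,0],[0,-0.08,0.0,0],[0,-0.09,0,0],[0,-0.09,0,0]]}}

```text
clock: 3.7
position: [0.4588, 0.0453, 0.1711]
tool_rot: [-1.571, -0.003, 0.117]
contact_force: [0.1, 0.1, 0.4]
width: -0.0
```

Run:
```python
from h import *
delta(.56,.12,.15,.117)
s=snap('wrist'); t=snap('top')
a=s['color'][...,::-1]
cv2.imwrite('pics/w2.png',a)
```

```text
t 3.7 pos [0.4588 0.0453 0.1711] rot [-1.571 -0.003  0.117] F [0.1 0.1 0.4] w -0.0
delta [1.093e-01 2.110e-02 6.240e-02 1.000e-04]
```

View pics/w2.png

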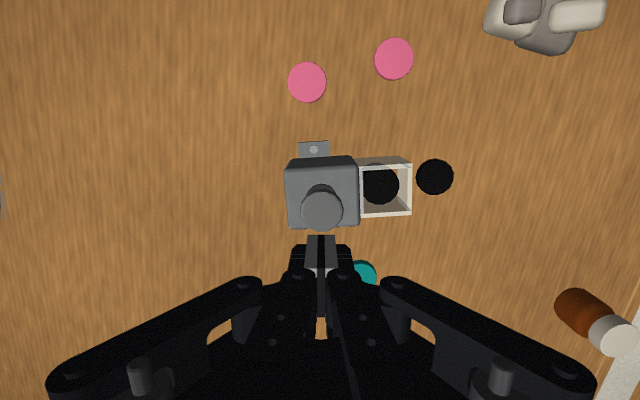

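Run:
```python
from h import *
s=load('wrist'); t=load('top')
g=cv2.cvtColor(s['color'],cv2.COLOR_RGB2GRAY); m=(g<45).astype(np.uint8); m[:,:414]=0; m[:150]=0; m[205:]=0; m[:,462:]=0
M=cv2.moments(m,True); p=(M['m10']/M['m00'],M['m01']/M['m00']); d=atz(s,[p],.008)[0]; print(p,M['m00'],d)
g=cv2.cvtColor(t['color'],cv2.COLOR_RGB2GRAY)
print(atdepth(t,[(299,203),(300,201)]))
d=d[:2]; c=np.array([.602,-.218]); v=c-d; L=np.linalg.norm(v); v/=L; yaw=np.arctan2(v[0],-v[1]); print('L',L,'yaw',yaw)
b=d-v*.045; print('start',b,'end',c-v*.026)
delta(b[0],b[1],.10,yaw)
```

```text
(434.1641221374046, 176.48473282442748) 1048.0 [0.56922101 0.06600452 0.008     ]
[[0.55323307 0.07147921 0.00067511]
 [0.55786316 0.06818418 0.00877366]]
L 0.28588989227767403 yaw 0.1149087025013376
start [0.56406149 0.11070776] end [ 0.59901894 -0.19217146]
t 3.8 pos [0.4577 0.0452 0.1685] rot [-1.571e+00  1.000e-03  1.170e-01] F [-0.4  0.1 -1.5] w -0.0002
delta [0.1133 0.0685 0.0526 0.0021]
```

Emit:
{"api": "play_rows", "payload": {"deltas": [[0.04,0,0.02,0],[0.08,0,0.04,0],[0.113,0.0,0.053,0.002],[0.113,0.03,0.053,0.002],[0.113,0.07,0.053,0.002],[0.113,0.1,0.053,0.002],[0.113,0.12,0.053,0.002],[0.113,0.12,0.053,0.002],[0.113,0.12,0.053,0.002]], "hand": 0.02}}

```text
clock: 4.55
position: [0.5632, 0.1109, 0.0477]
tool_rot: [-1.571, 0.003, 0.115]
contact_force: [0.6, 0.5, 0.8]
width: 0.0203
```

Run:
```python
from h import *
delta(.5641,.1107,.014,.115)
s=snap('wrist'); cv2.imwrite('pics/w3.png',s['color'][...,::-1])
```

```text
t 4.55 pos [0.5632 0.1109 0.0477] rot [-1.571  0.003  0.115] F [0.6 0.5 0.8] w 0.0203
delta [ 0.0009  0.0337 -0.0003 -0.    ]
```

View pics/w3.png

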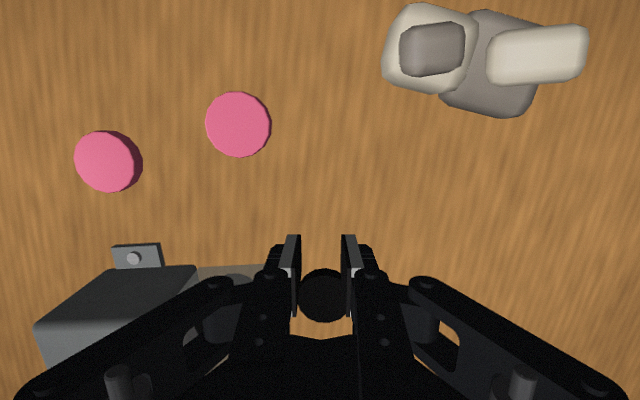

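Run:
```python
from h import *
s=load('wrist'); st=arm.state(); w=st['tool_rot'][2]
px=[(u,v) for v in range(225,400,2) for u in range(0,640,2) if 0<s['range_z'][v,u]<.4]
P=atdepth(s,px)-st['position']; x=P[:,0]*np.cos(w)+P[:,1]*np.sin(w); z=-P[:,0]*np.sin(w)+P[:,1]*np.cos(w); h=P[:,2]+.011
print(len(px), s['range_z'][235:400:20,330:332].T)
for a in np.arange(0,.13,.01):
  k=(h>=a)&(h<a+.01)&(abs(z)<.06)&(P[:,2]+st['position'][2]>.05); 
  if k.any(): print(round(a,3),k.sum(),x[k].min().round(3),x[k].max().round(3),z[k].min().round(3),z[k].max().round(3))
```

```text
28059 [[0.19199753 0.19736141 0.19023745 0.19348331 0.19731468 0.21368201
  0.07343819 0.06946991 0.06397688]
 [0.19285811 0.19669902 0.19134541 0.1929667  0.19757555 0.21237648
  0.0744518  0.0692185  0.06364934]]
0.01 447 -0.142 0.022 -0.051 0.012
0.02 763 -0.142 0.022 -0.054 0.012
0.03 264 -0.027 0.022 -0.01 0.013
0.04 558 -0.043 0.041 -0.011 0.015
0.05 1732 -0.05 0.047 -0.012 0.015
0.06 1445 -0.056 0.053 -0.011 0.019
0.07 2895 -0.06 0.059 -0.011 0.019
0.08 3558 -0.066 0.065 0.001 0.02
0.09 2212 -0.066 0.064 0.008 0.022
0.1 7 -0.016 0.013 0.021 0.022
```

Emit:
{"api": "play_rows", "payload": {"deltas": [[0,-0.03,0,0],[0,-0.06,0,0.1],[0.005,-0.06,-0.02,1.571],[0.01,-0.06,-0.045,1.571],[0.01,-0.06,-0.045,1.571],[0.01,-0.06,-0.045,1.571],[0.01,-0.06,-0.045,1.571],[0.01,-0.06,-0.045,1.571],[0.01,-0.06,-0.045,1.571],[0.01,-0.06,-0.045,1.571]], "hand": 0.06}}

```text
clock: 5.43
position: [0.5797, 0.0675, 0.1112]
tool_rot: [-1.568, -0.001, -0.991]
contact_force: [0.3, -0.2, -0.5]
width: 0.0601
```

Emit:
{"api": "play_rows", "payload": {"deltas": [[0,0,0,0.5],[0,0,0,0.5],[0,0,0,0.5],[0,0,0,0.5],[0,0,0,0.5],[0,0,0,0.5]]}}

```text
clock: 5.93
position: [0.5796, 0.0675, 0.1106]
tool_rot: [-1.569, -0.0, -1.481]
contact_force: [-0.8, 0.2, 0.0]
width: 0.06
```

```bash
python3 -c "
from h import *
delta(.5695,.066,.05,-1.456)"
```

```text
t 5.9333 pos [0.5796 0.0675 0.1106] rot [-1.569 -0.    -1.481] F [-0.8  0.2  0. ] w 0.06
delta [ 0.0006  0.0606 -0.0102 -0.025 ]
```

Emit:
{"api": "play_rows", "payload": {"deltas": [[0.001,0.02,-0.008,-0.025],[0.001,0.045,-0.008,-0.025],[0.001,0.07,-0.008,-0.025],[0.001,0.07,-0.008,-0.025],[0.001,0.07,-0.008,-0.025]]}}

```text
clock: 6.35
position: [0.5711, 0.0658, 0.0394]
tool_rot: [-1.572, 0.0, -1.457]
contact_force: [0.6, -0.2, 0.5]
width: 0.0597
```

Run:
```python
from h import *
delta(.5710,.066,.012,-1.456)
s=snap('wrist'); cv2.imwrite('pics/w4.png',s['color'][...,::-1])
```

```text
t 6.35 pos [0.5711 0.0658 0.0394] rot [-1.572  0.    -1.457] F [ 0.6 -0.2  0.5] w 0.0597
delta [-0.0002  0.0274 -0.0001 -0.001 ]
```

View pics/w4.png

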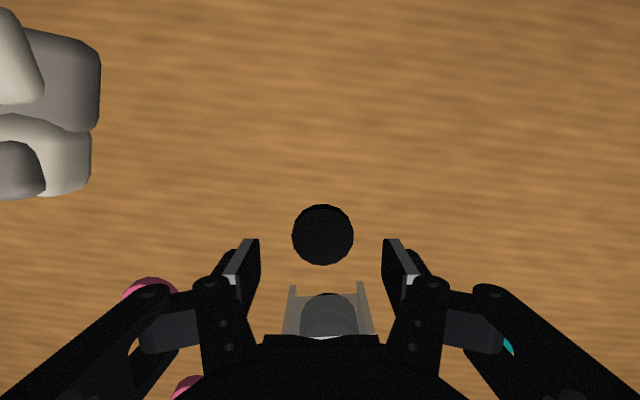

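Emit:
{"api": "play_rows", "payload": {"deltas": [[0,0.01,0,0],[0,0.018,0,0],[0,0.023,0,0],[0,0.026,0,0],[0,0.027,0,0],[0,0.027,0,0]]}}

```text
clock: 6.9
position: [0.5712, 0.0659, 0.012]
tool_rot: [-1.571, 0.0, -1.46]
contact_force: [0.1, 0.2, -0.6]
width: 0.06
```

Emit:
{"api": "play_rows", "payload": {"deltas": [[0.005,0,0,0],[0.01,0,0,0],[0.015,0,0,0],[0.02,0,0,0],[0.026,0,0,0],[0.032,0,0,0],[0.038,0,0,0],[0.044,0,0,0],[0.05,0,0,0],[0.052,0,0,0]]}}

```text
clock: 7.73
position: [0.5771, 0.0132, 0.0122]
tool_rot: [-1.571, -0.0, -1.461]
contact_force: [-0.5, 0.0, -0.4]
width: 0.0596
```

Run:
```python
from h import *
delta(.602,-.218,.012,-1.456)
s=snap('wrist'); cv2.imwrite('pics/w5.png',s['color'][...,::-1])
```

```text
t 7.7333 pos [0.5771 0.0132 0.0122] rot [-1.571 -0.    -1.461] F [-0.5  0.  -0.4] w 0.0596
delta [ 2.325e-01  2.000e-04 -7.000e-04 -4.700e-03]
```

View pics/w5.png

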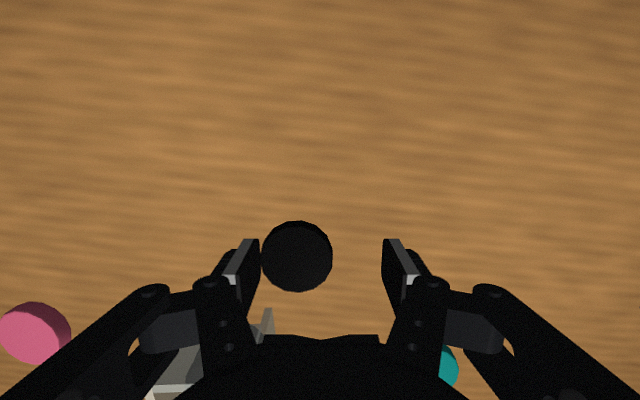

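Emit:
{"api": "play_rows", "payload": {"deltas": [[0.005,0,0,0],[0.014,0,0,0],[0.023,0,0,0],[0.032,0,0,0],[0.041,0,0,0],[0.05,0,0,0],[0.059,0,0,0],[0.068,0,0,0],[0.077,0,0,0],[0.085,0,0,0]]}}

```text
clock: 8.62
position: [0.5865, -0.0713, 0.0122]
tool_rot: [-1.571, -0.0, -1.46]
contact_force: [-0.4, 0.3, 0.5]
width: 0.0601
```

Emit:
{"api": "play_rows", "payload": {"deltas": [[0.008,0,0,0],[0.017,0,0,0],[0.026,0,0,0],[0.035,0,0,0],[0.044,0,0,0],[0.053,0,0,0],[0.062,0,0,0],[0.071,0,0,0],[0.08,0,0,0],[0.086,0,0,0]]}}

```text
clock: 9.45
position: [0.596, -0.157, 0.0122]
tool_rot: [-1.571, -0.0, -1.46]
contact_force: [-0.4, 0.5, -0.3]
width: 0.06
```

Run:
```python
from h import *
delta(.6035,-.230,.012,-1.456)
s=snap('wrist'); cv2.imwrite('pics/w6.png',s['color'][...,::-1])
```

```text
t 9.45 pos [ 0.596  -0.157   0.0122] rot [-1.571 -0.    -1.46 ] F [-0.4  0.5 -0.3] w 0.06
delta [ 0.0734  0.0002 -0.0006 -0.0044]
```

View pics/w6.png

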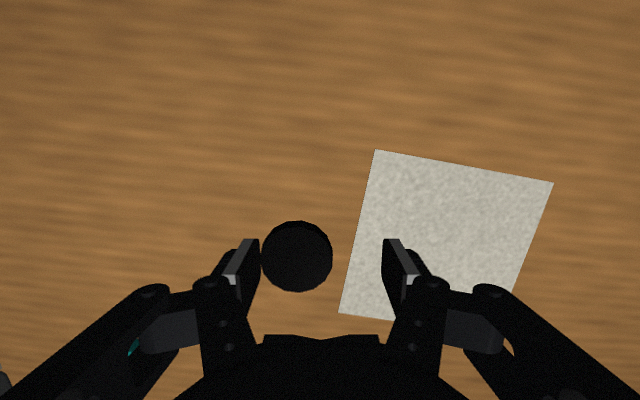

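Disc still against the trailing pad at (297,256), with the card ahead at around (450,235). I'll push the last 73 mm, back off 6 mm, and raise.

Emit:
{"api": "play_rows", "payload": {"deltas": [[0.008,0,0,0],[0.017,0,0,0],[0.026,0,0,0],[0.035,0,0,0],[0.044,0,0,0],[0.053,0,0,0],[0.061,0,0,0],[0.068,0,0,0],[0.072,0,0,0],[0.073,0,0,0]]}}

```text
clock: 10.33
position: [0.604, -0.2291, 0.0122]
tool_rot: [-1.571, -0.0, -1.461]
contact_force: [-0.2, 1.0, -0.5]
width: 0.0596
```

Emit:
{"api": "play_rows", "payload": {"deltas": [[-0.004,0,0,0],[-0.008,0,0,0],[-0.01,0,0,0],[-0.01,0,0,0],[-0.01,-0.015,0,0],[-0.01,-0.04,0,0],[-0.01,-0.08,0,0],[-0.01,-0.12,0,0],[-0.01,-0.12,0,0],[-0.01,-0.12,0,0]]}}

```text
clock: 11.17
position: [0.6039, -0.2188, 0.1362]
tool_rot: [-1.566, -0.003, -1.46]
contact_force: [0.1, -0.3, -0.5]
width: 0.0599
```

Run:
```python
from h import *
delta(.6035,-.230,.012,-1.456)
s=snap('wrist'); t=snap('top')
cv2.imwrite('pics/w7.png',np.vstack([cv2.resize(s['color'][...,::-1],(480,300)),cv2.resize(t['color'][110:260,200:440,::-1],(480,300))]))
g=cv2.cvtColor(s['color'],cv2.COLOR_RGB2HSV)
m=((g[...,1]<40)&(g[...,2]>130)).astype(np.uint8); c=max(cv2.findContours(m,0,2)[0],key=cv2.contourArea)
b=cv2.boxPoints(cv2.minAreaRect(c));P=atz(s,b,0);print(b,P,P.mean(0))
```

```text
t 11.1667 pos [ 0.6039 -0.2188  0.1362] rot [-1.566 -0.003 -1.46 ] F [ 0.1 -0.3 -0.5] w 0.0599
delta [ 0.0111  0.1242 -0.0017 -0.0039]
[[261.21625 229.7027 ]
 [277.10815 134.35135]
 [378.62164 151.27026]
 [362.72974 246.62161]] [[ 0.5603034  -0.16750489  0.        ]
 [ 0.64938781 -0.17580754  0.        ]
 [ 0.64473528 -0.26502901  0.        ]
 [ 0.5537118  -0.2645282   0.        ]] [ 0.60203457 -0.21821741  0.        ]
```

View pics/w7.png

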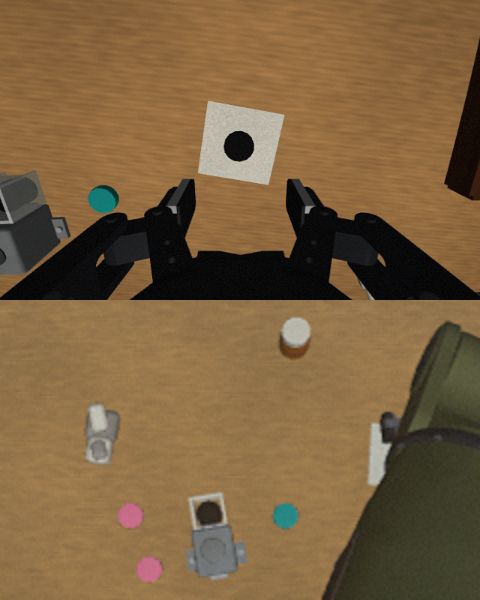

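Run:
```python
from h import *
t=load('top'); s=load('wrist'); print('cap',atdepth(t,[(306,235),(307,236)])[:,2],'disc',atz(s,[(239/480*640,146/300*400)],.009))
arm.hand_in()
```

```text
cap [0.09263567 0.09047019] disc [[ 0.60232095 -0.21699988  0.009     ]]
the job is handed in; nothing more can be done
```

I pressed the plunger once to its stop and released it. One black disc came out. I then pushed it along the bench with one finger pad, with the jaws open around it so it was never gripped or lifted, and handed the job in at about 11 s. No verdict was reported.

- **Disc on card:** the last measurement puts its centre at about (0.602, -0.217), about 1 mm from the card's centre at (0.602, -0.218). The disc lies flat, and the gripper is about 12 cm above it, touching nothing.
- **Plunger:** the camera gives the cap height as 90–93 mm. Before the press the same camera read 93.6 mm. The lower reading is close to the 4 mm limit, but depth readings scatter by a few millimetres, so I take the plunger as up.
- **Other objects:** in the final pictures the remaining discs are in the magazine, and the fossil, jar and loose coloured discs look unmoved. I did not recheck the brush or the tablet at the end, but the arm did no work near them.

I had first planned to push the disc between both fingertips from the side. I dropped that because the finger linkages would have come too close to the magazine, and turned the gripper a quarter turn instead.

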